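Feed a tube from the gravity dispenser to the labelling cradle

ROBOT

A 6-joint arm with a two-finger parallel gripper is mounted at the origin on a cart in front of the work surface, level with it; the furniture and walls round the work are solid. World frame = base frame: x ahead of the robot, y to its left, z up, the work surface at z = 0. Lengths are in mm, angles in degrees, forces in N, time in s.
With the tool pointing down it reaches from about 300 to 775 mm from the base axis. Payload 14.6 kg.
Tool frame: the origin (TCP) lies at the very end of the fingers, on their centre line; the grasp point (between the pads) lies 19 mm behind it; z points along the fingers, y is the line along which they close (so a half turn about z gives the same grasp; the last joint's range is limited). The gripper opens to 85 mm and grips with 20 to 120 N. Pads are 22 mm wide; open, the fingers measure 114 mm over their backs; the gripper's body (76 mm by 85 mm) begins 54 mm behind the grasp point. The pads swing forward as they close: fully open they stand 13 mm farther back than shut.
Start: joints at [64.022, 17.183, 87.147, -0, 75.671, -3.816], TCP at [207.471, 509.358, 231.281] pointing down, gripper open.
Joint ranges: [-173.82, 173.82], [-45.26, 126.66], [13.44, 144.39], [-59.66, 239.66], [0, 175.72], [-146.38, 146.38]. Speed limits (degrees/s): [127.2, 127.2, 147.25, 180, 180, 180].

INTERFACE

Orientations are given as a 3x3 rotation matrix whose columns are the frame's x, y, z axes.
In Python, from plant import ctrl, camera, job_done, find_in gives the robot as it stands. The module is installed in compiled form; this text tells all that it offers.
- The arm moves only by the shell command python3 -m pendant 'ROWS' [FORCE]. ROWS is a JSON object of lists of equal length, an entry for each row: "fingers": the finger opening in m, from 0 to 0.0854; "slide": the shift along the tool's x, y, z in m, a list of three; "spin": the turn about the tool's z in rad. In form: {"fingers": [fingers, ...], "slide": [[tx, ty, tz], ...], "spin": [spin, ...]}. A call has 1 to 5 rows; each row is the pose to reach, as a shift and turn from the pose commanded when the call began, along the tool's axes at that moment; what a row does not reach only later rows make up. A row lasts 1/10 s, in which the tool goes at most 50 mm and 8.59 degrees, less where a joint would pass 70% of its speed; a pose out of reach is approached as far as the arm can. A call with a gripper value outside its range is refused whole. The fingers move at their own pace and stop on an object; FORCE is the grip in N (left out, the last holds). Time passes only in rows, so rows that repeat a pose let the fingers close. It gives the time, the measured TCP pose, the force, the opening and the grip force at its end, in the units of the state.
- ctrl.sense(): the state, without advancing time (a new reading comes with each control period).
- camera(name): name is "side" or "top"; returns a dict with "pixels" (400x640x3 uint8, red, green, blue), "range_z" (400x640 float32, mm along the optical axis (not along the pixel's ray), 0 where there is no reading), "camera_matrix" (3x3 intrinsics, pixels), "k1" (the pictures are not rectified: a ray, as slopes to the right and down, at radius r is drawn at 1 + k1 r^2 times it, then the intrinsics apply), "R" (3x3) and "t" (3): a world point X has camera coordinates R X + t. Camera axes: x right, y down, z forward; pixel columns grow to the right and rows downward; lengths in mm; the calibration is good to about 2 mm. A picture is of the moment at which its call begins.
- job_done(): hands the job in; it is judged then, once.
Trained networks look in the newest picture that a camera, given by its name, has taken for a name from the list of things; names that differ only in an ending like _2 or _b are one class to them, and where a whole thing is asked for, a point or a joint stands for the part that bears it (a point fixed in the world has none). Each returns a list of dicts, best first, with "score" (0 to 1); they miss things now and then, are a little off and sometimes report something else, mostly with a low value. They report only what shows in the picture. A call takes as long as a camera call. They do not tell look-alikes from the thing itself.
- find_in(camera, name): "box" ([left, top, width, height] in pixels, round what is visible of it).
The state is a dict: "clock": time; "q": joint angles; "joint_vel": joint speeds; "effort": joint torques, N m; "tcp_pos": TCP position; "tcp_rot": TCP orientation; "force": force on the tool from outside, world axes, zero at the start; "ft_torque": the same for the moment, N m; "opening": opening from 0.0 (shut) to 1.0 (fully open); "grasp_force": force on a finger pad.
Only numpy, scipy, OpenCV 4.12 (cv2) and the standard library are available. Lean on these libraries where they do the work, as an engineer would, in place of code of your own. Each camera call takes 0.05 s, during which the arm holds its last target. There are 200 camera calls.

TASK

Feed the next tube to the labelling cradle: push the front tube of the sloped dispenser gently endways by its red cap, out onto the two rollers, until its round end is at the cradle's end plate (touching, or within a few millimetres), where its label can be put on. Draw clear so that the other three tubes roll down in a row with the next one against the stop. Let no tube fall off, and leave the jar, beaker, label roll and timer where they are.

Things in the scene. Friction and masses are not known exactly. Their poses are not given: they have to be found in the camera images.
- dispenser: blue sheet-metal tube dispenser with a grey labelling cradle on its -y side: one immovable unit. Origin on the desk below the front tube's place; x points up the track (away from the stop lip), y along the tubes towards their caps, z up. Track floor: slopes 12 degrees down to the lip, 120 mm wide (y -60 to 60), 193 mm long. Lip: 23 mm high, top 6 mm above the front tube's axis
- pick_place (a point): centre of the front tube's place against the stop lip: dispenser x = 0, y = 0, z = 75 mm; axes as the dispenser's. Both ends of this place are open: the track's side walls (57 to 60 mm either side of the middle, tops 11 mm above the tube axes) begin 24 mm up-track of it
- cradle_seat (a point): centre of a tube lying on the rollers with its round end touching the pad: dispenser x = 0, y = -160, z = 74 mm; axes as the dispenser's. Its cap face is then at y = -105, 45 mm outside the track. Two free-turning black rollers, 18 mm diameter, axes along y at x = -14 and 14, z = 55 mm, from y = -68 to -213, carry the tube in line with the front tube's place
- end_pad (a point): centre of the face of the round rubber pad on the cradle's upright grey end plate: dispenser x = 0, y = -215, z = 75 mm; axes as the dispenser's. The plate is 50 mm wide, its top at z = 87 mm
- tube_1_mid (a point): centre of tube 1, at the front against the stop lip: capped centrifuge tube, 30 mm diameter, 110 mm long, 28 to 56 g, translucent, round bottom towards the cradle (-y), red ribbed screw cap with a flat face towards +y; its own y axis is its length, bottom to cap. It slides endways under a push of about 1 N, and stays where it is left. All four tubes are alike
- tube_2_mid (a point): centre of tube 2, second in the row, touching tube 1; it rolls down to the stop lip when the front place is clear; the same kind as tube 1
- tube_3_mid (a point): centre of tube 3, third in the row; the same kind as tube 1
- tube_4_mid (a point): centre of tube 4, last in the row; the same kind as tube 1
- label_jar: bystander: clear glass jar, 54 mm diameter, 56 mm high, behind the cradle. Origin at the centre of its underside
- beaker: bystander: white beaker, 91 x 84 mm, 113 mm high, beside the back of the dispenser on the cap side. Origin at the centre of its underside
- label_roll: bystander: roll of blank white labels lying flat, 60 mm diameter, 25 mm high, in front of the cradle. Origin at the centre of its underside
- timer: bystander: grey kitchen-style timer, 47 x 66 mm, 62 mm high, near the desk's front edge on the left. Origin at the centre of its underside
Mind the look-alikes: they are no part of the job. Leave any green or orange look-alike of the part that bears tube_2_mid alone.

How it is judged:
By the outcome, as a careful person would: the job done as asked, in the order asked, and still so for the second after the job is handed in, with the robot touching nothing.
It also fails if it takes over 32 s, if anything falls off the work surface, if the arm or the gripper's body presses on something with over 40 N, if the wrist force passes 120 N, or if a joint passes its speed limit or range.

## Working session

There is one attempt and no reset: what is moved stays moved. The work goes in short steps, Python scripts to look and compute and a shell command to move; the robot and the scene stay as the last step left them, time stands still between calls to the robot, and variables do not carry over. Pictures are saved under pics/ and viewed, at most 10 in all, crops included, and the job is handed in when it is done.

```bash
mkdir -p pics
cat > h.py <<'E'
import numpy as np, cv2
from plant import ctrl, camera, job_done, find_in
def rays(c,uv):
    K=np.array(c["camera_matrix"]);k=c["k1"]
    uv=np.atleast_2d(np.array(uv,float))
    return cv2.undistortPoints(uv[:,None],K,np.array([k,0,0,0.]))[:,0]
def world(c,uv,z):
    s=rays(c,uv);P=np.c_[s,np.ones(len(s))]*np.atleast_1d(z)[:,None]
    return (P-np.array(c["t"]))@np.array(c["R"])
def cloud(c,box):
    l,t,w,h=[int(v) for v in box]
    v,u=np.mgrid[t:t+h,l:l+w];z=c["range_z"][t:t+h,l:l+w];m=z>0
    return world(c,np.c_[u[m],v[m]],z[m]),c["pixels"][t:t+h,l:l+w][m]
def save(c,n):cv2.imwrite("pics/"+n,cv2.cvtColor(c["pixels"],cv2.COLOR_RGB2BGR))
E
python3 - <<'E'
from h import *
print(ctrl.sense())
for n in("side","top"):
    c=camera(n);save(c,n+"1.png")
    print(n,c["R"],c["t"],c["camera_matrix"])
    for k in("tube_1_mid","dispenser","label_jar","beaker","label_roll","timer"):
        for d in find_in(n,k)[:6]:print(k,np.round(d["box"]),round(d["score"],2))
E
```

```text
{'clock': 0.0, 'q': array([ 6.40208930e+01,  1.72172739e+01,  8.71813053e+01,  8.94736527e-04,
        7.56707936e+01, -3.81603312e+00]), 'joint_vel': array([ 0.05995257, -0.02309175, -0.01641586,  0.02621766, -0.07955204,
        0.05880732]), 'effort': array([ 3.21433899e-04, -5.43505704e+01, -3.61792195e+01, -4.31976775e-05,
        4.07780157e-03, -1.45408234e-05]), 'tcp_pos': array([207.37857404, 509.14472015, 230.69814417]), 'tcp_rot': array([[-9.26112417e-01,  3.77247260e-01, -5.43976932e-04],
       [ 3.77247640e-01,  9.26111790e-01, -1.08181040e-03],
       [ 9.56734398e-05, -1.20709206e-03, -9.99999267e-01]]), 'force': array([-0.47029317,  0.04776811,  0.27866514]), 'ft_torque': array([-0.01392923,  0.00705161, -0.02386824]), 'grasp_force': 0.0, 'opening': 0.9990412395834529}
side [[ 0.98918828 -0.1462001   0.0114921 ]
 [-0.03996178 -0.34411862 -0.93807539]
 [ 0.14110136  0.92747394 -0.34624053]] [-533.79137573  132.31715523  779.77700242] [[384.79691338   0.         321.79762894]
 [  0.         384.79691338 198.65942711]
 [  0.           0.           1.        ]]
dispenser [279. 184. 123.  98.] 0.66
label_jar [352. 246.  27.  34.] 0.86
label_jar [276. 182. 125.  96.] 0.41
beaker [373. 168.  35.  40.] 0.86
beaker [328. 188.  18.  15.] 0.16
label_roll [255. 235.  24.  23.] 0.93
timer [232. 178.  16.  27.] 0.83
timer [281. 184. 120.  99.] 0.38
top [[-0.01872988 -0.99980939  0.0055116 ]
 [-0.99466546  0.01807366 -0.10155766]
 [ 0.10143869 -0.00738436 -0.99481439]] [  94.89566156  532.8353901  1060.95765349] [[375.46553165   0.         314.14923965]
 [  0.         375.46553165 199.86939171]
 [  0.           0.           1.        ]]
tube_1_mid [290. 176.  41.  27.] 0.81
dispenser [292. 126.  95. 102.] 0.59
label_jar [377. 166.  17.  20.] 0.71
beaker [247.  98.  37.  40.] 0.95
label_roll [292. 179.  37.  25.] 0.7
label_roll [332. 227.  20.  16.] 0.6
timer [221. 261.  29.  22.] 0.89
```

Run:
```python
import cv2,numpy as np
a=cv2.imread("pics/top1.png")[80:300,200:430];b=cv2.imread("pics/side1.png")[150:300,215:430]
a=cv2.resize(a,None,fx=2.6,fy=2.6,interpolation=3);b=cv2.resize(b,None,fx=3.6,fy=3.6,interpolation=3)
cv2.imwrite("pics/a.png",a);cv2.imwrite("pics/b.png",b)
```

```text
(no output)
```

View pics/a.png

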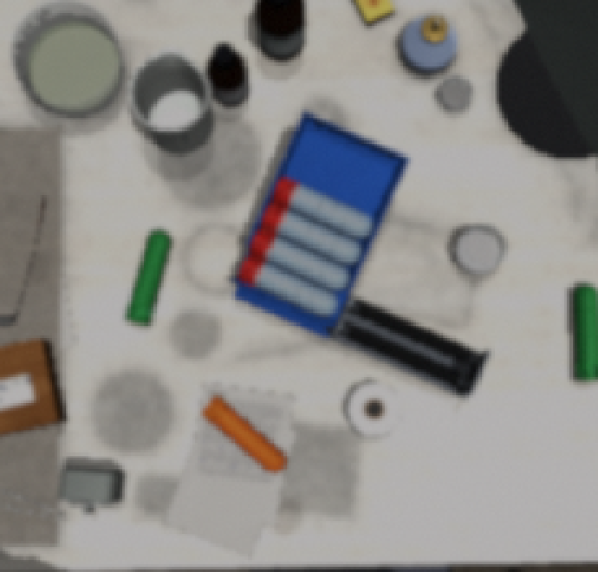

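View pics/b.png

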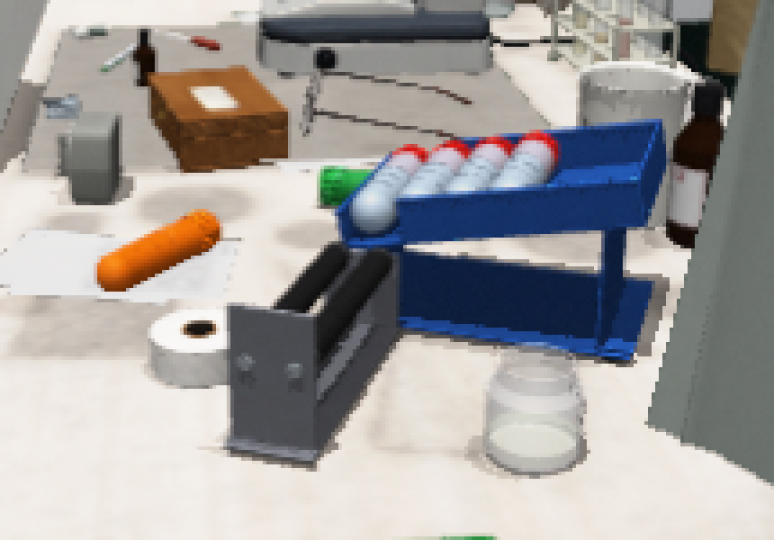

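View pics/top1.png

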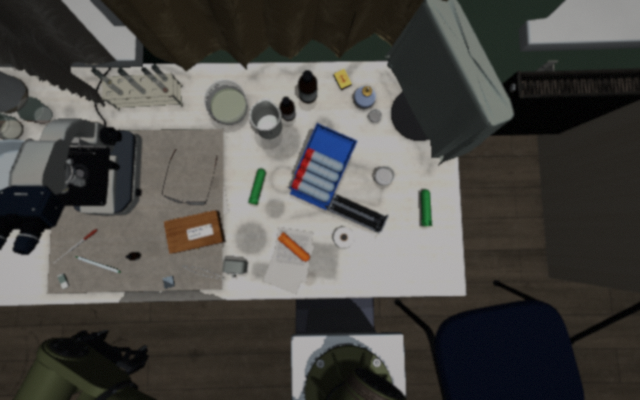

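Candidates (raw top image): 4 red-capped tubes in the dispenser, with caps at about (296,184), (301,174), (304,164) and (309,154). Look-alikes are green (257,187), green (426,207) and orange (293,247). I choose the one at (296,184): it is lowest, against the lip and in line with the rollers. Next I measure the poses.

Run:
```python
from h import *
def pca(P):
    m=np.median(P,0);u,s,v=np.linalg.svd(P-P.mean(0),full_matrices=False);return np.round(P.mean(0),1),np.round(v[0],3)
C={}
for n,box in(("top",(285,118,110,115)),("side",(270,175,140,110))):
    c=camera(n);P,rgb=cloud(c,box);h=cv2.cvtColor(rgb[None],cv2.COLOR_RGB2HSV)[0].astype(int)
    H,S,V=h.T
    red=((H<8)|(H>172))&(S>130)&(V>80)
    # cap clusters
    R=P[red].astype(np.float32)
    k=cv2.kmeans(R[:,:2].copy(),4,None,(3,100,.01),10,cv2.KMEANS_PP_CENTERS)
    for i in range(4):
        q=R[k[1][:,0]==i];print(n,"cap",len(q),q.mean(0).round(1),q.max(0).round(1),q.min(0).round(1))
    blue=(abs(H-110)<15)&(S>130);B=P[blue]
    rect=cv2.minAreaRect(B[B[:,2]>40][:,:2].astype(np.float32));print("blue",len(B),rect,cv2.boxPoints(rect).round())
    dark=(V<60)&(S<90)&(P[:,2]>45)&(P[:,2]<100)
    D=P[dark];print("roller",len(D),pca(D[:,:]),cv2.minAreaRect(D[:,:2].astype(np.float32)), np.median(D[:,2]))
    br=(S<90)&(V>110)&(P[:,2]>70)&(P[:,2]<140);T=P[br];print("tube pts",len(T),T.mean(0).round(1) if len(T) else 0)
```

```text
top cap 66 [598.8 123.9  92.6] [613.2 135.1  99.9] [583.8 111.8  65.9]
top cap 69 [650.9  99.3 104.6] [666.2 111.2 112.1] [636.6  88.9  92.8]
top cap 63 [624.6 111.8  98.6] [639.6 123.3 107.4] [610.4 100.4  69.3]
top cap 59 [575.2 136.   87. ] [590.7 146.8  93.4] [562.4 123.3  61.8]
blue 1374 ((625.999267578125, 60.63499450683594), (116.99177551269531, 192.44906616210938), 65.91268157958984) [[514.  47.]
 [690. -32.]
 [738.  75.]
 [562. 153.]]
roller 595 (array([492. , -37.2,  63.6]), array([-0.431, -0.902,  0.006])) ((493.9115905761719, -35.61486053466797), (148.14686584472656, 41.109619140625), 64.41432189941406) 63.84886058073041
tube pts 1181 [595.9  61.9  99.2]
side cap 21 [605.5 121.4  92.2] [616.1 131.4  95.5] [591.6 115.5  87.1]
side cap 25 [631.9 108.2  98.4] [643.1 118.3 101.4] [616.1  95.4  92.8]
side cap 29 [658.8  95.4 102.9] [669.8 107.7 107.7] [642.3  85.2  90.1]
side cap 19 [578.2 133.9  85.9] [587.7 143.6  88.4] [563.6 125.6  81.3]
blue 3046 ((624.986328125, 58.12651824951172), (130.27500915527344, 193.46685791015625), 65.34298706054688) [[510.  39.]
 [686. -41.]
 [740.  77.]
 [564. 158.]]
roller 438 (array([509.7, -26.8,  59.6]), array([-0.628, -0.778, -0.02 ])) ((604.7252807617188, 56.01228332519531), (410.5047607421875, 92.25753784179688), 42.397857666015625) 60.43738648058987
tube pts 1306 [630.1   4.4  98.6]
```

Run:
```python
import cv2
a=cv2.imread("pics/top1.png")[120:240,270:400];cv2.imwrite("pics/c.png",cv2.resize(a,None,fx=5,fy=5,interpolation=2))
```

```text
(no output)
```

View pics/c.png

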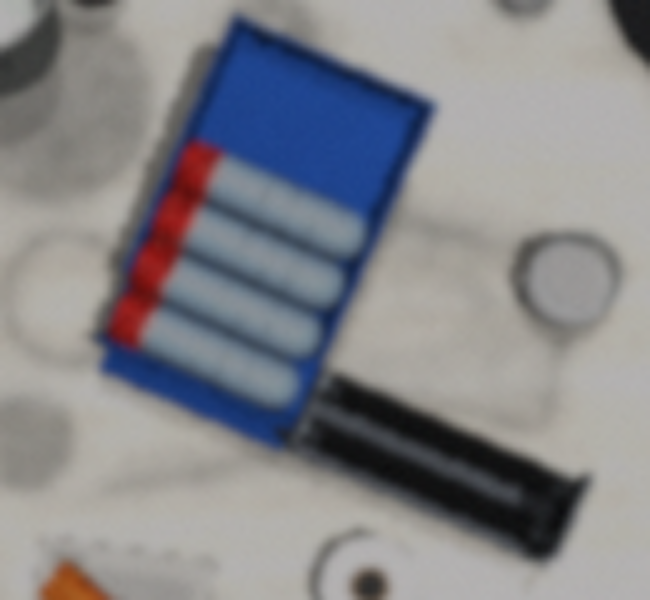

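The crop confirms the front tube: red cap at raw (295,184), round end at (329,198), aligned with the rollers. The dispenser origin is near (555,92), with yaw about −25°. I close the fingers and go to a point outside the cap.

```bash
python3 -m pendant '{"fingers":[0,0,0,0,0],"slide":[[-0.045,-0.015,0],[-0.09,-0.03,0],[-0.135,-0.045,0],[-0.18,-0.06,0],[-0.225,-0.075,0]],"spin":[0.01,0.02,0.03,0.04,0.05]}' 20
python3 -m pendant '{"fingers":[0,0,0,0,0],"slide":[[-0.045,-0.015,0],[-0.09,-0.03,0],[-0.135,-0.045,0],[-0.18,-0.06,0],[-0.225,-0.075,0]],"spin":[0,0,0,0,0]}'
```

```text
clock: 1.3
tcp_pos: [388.8, 353.6, 231.5]
tcp_rot: [[-0.906, 0.423, 0.0], [0.423, 0.906, 0.0], [-0.0, 0.0, -1.0]]
force: [0.3, 1.2, -0.0]
opening: 0.141
grasp_force: 0.0
clock: 1.8
tcp_pos: [560.9, 190.3, 231.4]
tcp_rot: [[-0.906, 0.423, 0.0], [0.423, 0.906, 0.0], [-0.0, 0.0, -1.0]]
force: [0.3, 0.8, -0.2]
opening: -0.004
grasp_force: 0.0
```

```bash
python3 -m pendant '{"fingers":[0,0,0,0,0],"slide":[[-0.037,0.003,0],[-0.037,0.003,0.04],[-0.037,0.003,0.08],[-0.037,0.003,0.11],[-0.037,0.003,0.11]],"spin":[0,0,0,0,0]}'
python3 - <<'E'
from h import *
s=ctrl.sense();print(s["tcp_pos"])
t=camera("top");c=camera("side");save(t,"t2.png");save(c,"s2.png")
a=cv2.resize(cv2.imread("pics/t2.png")[120:240,240:400],None,fx=4,fy=4,interpolation=2)
b=cv2.resize(cv2.imread("pics/s2.png")[130:290,260:420],None,fx=3,fy=3,interpolation=2)[-480:]
b=cv2.resize(b,(int(480*1),480));a=cv2.resize(a,(640,480))
cv2.imwrite("pics/ts2.png",cv2.resize(np.hstack([a,b]),(800,343)))
E
```

```text
clock: 2.3
tcp_pos: [592.7, 178.4, 117.0]
tcp_rot: [[-0.906, 0.423, -0.007], [0.423, 0.906, -0.002], [0.006, -0.005, -1.0]]
force: [0.0, 0.5, 0.2]
opening: 0.004
grasp_force: 0.0
[592.65426212 178.4143923  117.01039927]
```

View pics/ts2.png

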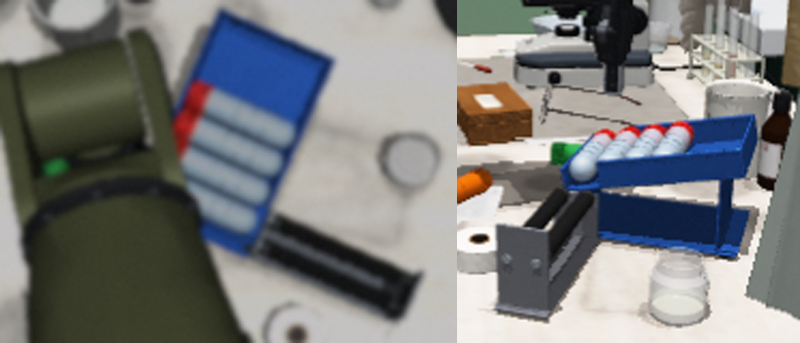

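The side view shows the black gripper behind the caps. In the top view the arm covers the front cap, and the tubes are undisturbed. Next I descend to push height.

```bash
python3 -m pendant '{"fingers":[0,0,0],"slide":[[-0.003,0,0.02],[-0.003,0,0.039],[-0.003,0,0.039]],"spin":[0,0,0]}'
python3 - <<'E'
from h import *
s=ctrl.sense();p=s["tcp_pos"];print(p)
c=camera("side");X=c["R"]@p+c["t"];print(X[:2]/X[2]*c["camera_matrix"][0][0]+np.array(c["camera_matrix"])[:2,2])
O=np.array([554,92]);r=np.deg2rad(65);A=np.array([[np.sin(r),-np.cos(r)],[np.cos(r),np.sin(r)]])
print("tcp disp",A@(p[:2]-O))
P,rgb=cloud(c,(300,180,90,70));q=(P[:,:2]-O)@A.T
for y in range(-210,60,20):
    m=(abs(q[:,1]-y)<10)&(abs(q[:,0])<14);
    if m.sum()>5:
        z=P[m,2];j=z>np.percentile(z,80);print(y,m.sum(),np.percentile(z,90).round(1),q[m][j,0].mean().round(1))
E
```

```text
clock: 2.7
tcp_pos: [597.1, 177.7, 82.4]
tcp_rot: [[-0.906, 0.423, -0.001], [0.423, 0.906, -0.0], [0.0, -0.0, -1.0]]
force: [-0.3, 0.2, 0.3]
opening: 0.004
grasp_force: 0.0
[597.11582201 177.69301015  82.39869916]
[334.04457438 187.12355302]
tcp disp [ 2.86077424 95.88577615]
-170 10 63.6 13.0
-150 15 62.9 12.7
-130 35 62.5 11.9
-110 66 62.5 2.5
-90 75 61.9 -0.5
-70 137 60.4 -2.5
-50 157 83.8 1.0
-30 62 88.1 0.7
-10 35 87.8 0.7
10 42 87.8 -0.1
30 56 87.8 0.2
50 44 87.7 1.2
```

```bash
python3 -m pendant '{"fingers":[0,0,0,0,0],"slide":[[0,-0.007,0],[0,-0.014,0],[0,-0.019,0],[0,-0.024,0],[0,-0.03,0]],"spin":[0,0,0,0,0]}'
python3 -m pendant '{"fingers":[0,0,0,0,0],"slide":[[0,-0.006,0],[0,-0.012,0],[0,-0.018,0],[0,-0.024,0],[0,-0.03,0]],"spin":[0,0,0,0,0]}'
python3 - <<'E'
from h import *
c=camera("side");save(c,"s3.png")
cv2.imwrite("pics/s3c.png",cv2.resize(cv2.imread("pics/s3.png")[140:290,270:410],None,fx=4,fy=4,interpolation=2))
E
```

```text
clock: 3.25
tcp_pos: [584.7, 150.2, 82.8]
tcp_rot: [[-0.906, 0.423, 0.001], [0.423, 0.906, 0.0], [-0.001, 0.001, -1.0]]
force: [1.3, 3.3, 3.3]
opening: -0.001
grasp_force: 3.6
clock: 3.75
tcp_pos: [571.9, 123.1, 82.7]
tcp_rot: [[-0.906, 0.423, 0.001], [0.423, 0.906, 0.0], [-0.001, 0.001, -1.0]]
force: [0.8, 3.0, 5.5]
opening: -0.002
grasp_force: 4.5
```

View pics/s3c.png

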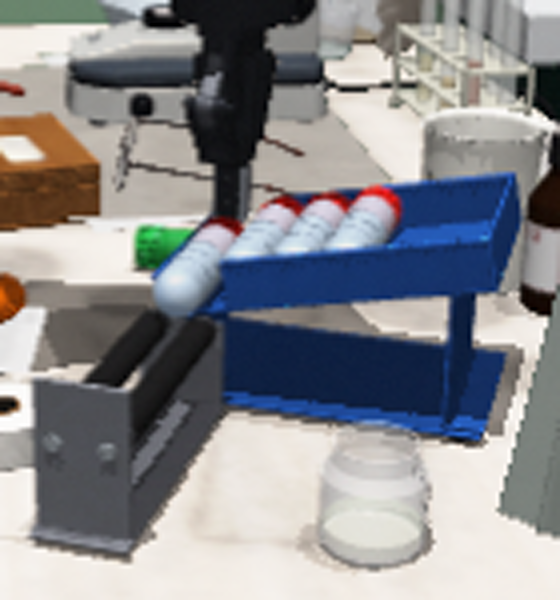

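The tube has slid out about 25 mm (round end at crop (180,300)), in line with the rollers. The upward force suggests the push is too high on the cap, so I back off, lower to the axis and continue.

```bash
python3 -m pendant '{"fingers":[0,0,0],"slide":[[0,0.004,0],[0,0.008,0],[0,0.008,0]],"spin":[0,0,0]}'
python3 -m pendant '{"fingers":[0,0,0],"slide":[[0,0,0.003],[0,0,0.007],[0,0,0.007]],"spin":[0,0,0]}'
python3 -m pendant '{"fingers":[0,0,0,0],"slide":[[0,-0.004,0],[0,-0.008,0],[0,-0.011,0],[0,-0.015,0]],"spin":[0,0,0,0]}'
```

```text
clock: 4.1
tcp_pos: [575.1, 130.9, 81.9]
tcp_rot: [[-0.906, 0.423, -0.001], [0.423, 0.906, -0.0], [0.001, -0.0, -1.0]]
force: [-0.0, -0.2, -0.3]
opening: 0.002
grasp_force: 0.0
clock: 4.4
tcp_pos: [574.8, 130.5, 74.3]
tcp_rot: [[-0.906, 0.423, -0.001], [0.423, 0.906, -0.0], [0.001, -0.001, -1.0]]
force: [-0.8, -0.4, 0.5]
opening: -0.002
grasp_force: 0.0
clock: 4.8
tcp_pos: [568.8, 116.7, 75.5]
tcp_rot: [[-0.906, 0.423, 0.0], [0.423, 0.906, 0.0], [-0.0, 0.0, -1.0]]
force: [0.8, 0.6, -0.0]
opening: -0.0
grasp_force: 0.2
```

Clean push at about 1 N now. Continuing.

```bash
for i in 1; do python3 -m pendant '{"fingers":[0,0,0,0,0],"slide":[[0,-0.006,0],[0,-0.012,0],[0,-0.018,0],[0,-0.024,0],[0,-0.03,0]],"spin":[0,0,0,0,0]}'; done
python3 -m pendant '{"fingers":[0,0,0,0,0],"slide":[[0,-0.006,0],[0,-0.012,0],[0,-0.018,0],[0,-0.024,0],[0,-0.03,0]],"spin":[0,0,0,0,0]}'
python3 - <<'E'
from h import *
c=camera("side");save(c,"s4.png")
cv2.imwrite("pics/s4c.png",cv2.resize(cv2.imread("pics/s4.png")[140:290,270:410],None,fx=4,fy=4,interpolation=2))
E
```

```text
clock: 5.3
tcp_pos: [556.0, 89.3, 75.3]
tcp_rot: [[-0.906, 0.423, 0.0], [0.423, 0.906, 0.0], [-0.0, 0.0, -1.0]]
force: [0.6, 0.0, 0.8]
opening: -0.0
grasp_force: 0.2
clock: 5.8
tcp_pos: [543.2, 62.1, 75.2]
tcp_rot: [[-0.906, 0.423, -0.0], [0.423, 0.906, -0.0], [0.0, -0.0, -1.0]]
force: [1.0, 0.1, -0.1]
opening: 0.001
grasp_force: 0.2
```

View pics/s4c.png

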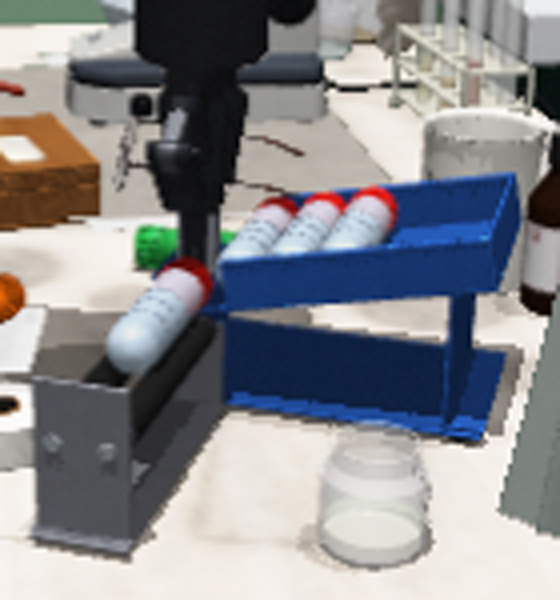

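The tube is on the rollers (round end at crop (130,350)) and the other three are still in the row. I continue, slower near the end.

```bash
python3 -m pendant '{"fingers":[0,0,0,0,0],"slide":[[0,-0.006,0],[0,-0.012,0],[0,-0.018,0],[0,-0.024,0],[0,-0.03,0]],"spin":[0,0,0,0,0]}'
python3 -m pendant '{"fingers":[0,0,0,0,0],"slide":[[0,-0.004,0],[0,-0.008,0],[0,-0.011,0],[0,-0.014,0],[0,-0.016,0]],"spin":[0,0,0,0,0]}'
python3 - <<'E'
from h import *
p=ctrl.sense()["tcp_pos"];O=np.array([554,92]);r=np.deg2rad(65);A=np.array([[np.sin(r),-np.cos(r)],[np.cos(r),np.sin(r)]])
print(A@(p[:2]-O))
for n,box in(("side",(270,200,80,75)),("top",(320,185,75,55))):
    c=camera(n);P,rgb=cloud(c,box);q=(P[:,:2]-O)@A.T
    H,S,V=cv2.cvtColor(rgb[None],cv2.COLOR_RGB2HSV)[0].astype(int).T
    m=(abs(q[:,0])<14)&(P[:,2]>70)&(q[:,1]<-70)&(q[:,1]>-214)
    red=m&((H<8)|(H>172))&(S>130)
    print(n,m.sum(),np.percentile(q[m,1],[0,2,10,90]) if m.any() else 0,"red",red.sum(),np.percentile(q[red,1],[2,50,98]) if red.any() else 0)
    m=(abs(q[:,0])<22)&(q[:,1]<-195)&(q[:,1]>-235)&(P[:,2]>78);print("plate",m.sum(),np.percentile(q[m,1],[5,50,95]) if m.any() else 0)
    save(c,n+"5.png")
cv2.imwrite("pics/s5c.png",cv2.resize(cv2.imread("pics/side5.png")[160:290,265:365],None,fx=4.5,fy=4.5,interpolation=2))
E
```

```text
clock: 6.35
tcp_pos: [530.6, 34.9, 75.3]
tcp_rot: [[-0.906, 0.423, 0.0], [0.423, 0.906, -0.0], [-0.0, -0.0, -1.0]]
force: [0.4, -0.2, 0.9]
opening: -0.004
grasp_force: 0.1
clock: 6.85
tcp_pos: [524.0, 20.7, 75.3]
tcp_rot: [[-0.906, 0.423, 0.0], [0.423, 0.906, -0.0], [-0.0, 0.0, -1.0]]
force: [-0.9, -0.3, 0.5]
opening: -0.0
grasp_force: 0.1
[  2.89642254 -77.30879929]
side 529 [-212.75590984 -198.77934962 -193.10374332  -86.03364116] red 43 [-111.60769144  -98.6763218   -84.08112482]
plate 133 [-218.75786282 -216.87536355 -196.45916445]
top 538 [-213.8567854  -143.9370157  -134.29980182  -79.56886985] red 0 0
plate 36 [-218.21793339 -215.51148299 -212.567192  ]
```

View pics/s5c.png

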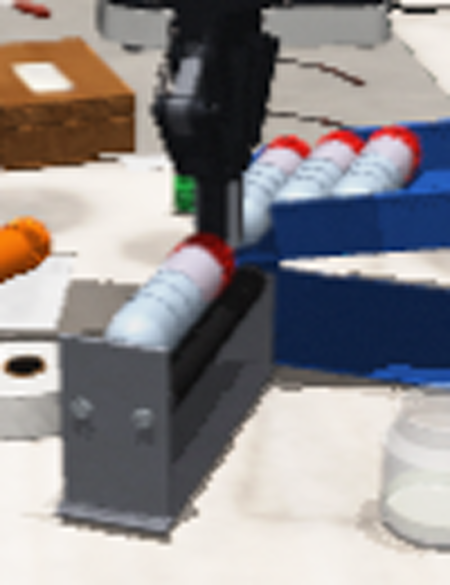

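The round end, at crop (130,335), is now about 12 mm short of the pad. I creep the rest, watching for the contact force.

```bash
python3 -m pendant '{"fingers":[0,0,0,0],"slide":[[0,-0.002,0],[0,-0.004,0],[0,-0.006,0],[0,-0.008,0]],"spin":[0,0,0,0]}'
python3 -m pendant '{"fingers":[0,0],"slide":[[0,-0.001,0],[0,-0.002,0]],"spin":[0,0]}'
python3 - <<'E'
from h import *
O=np.array([554,92]);r=np.deg2rad(65);A=np.array([[np.sin(r),-np.cos(r)],[np.cos(r),np.sin(r)]])
c=camera("side");P,rgb=cloud(c,(270,200,80,75));q=(P[:,:2]-O)@A.T
H,S,V=cv2.cvtColor(rgb[None],cv2.COLOR_RGB2HSV)[0].astype(int).T
m=(abs(q[:,0])<14)&(P[:,2]>70)&(q[:,1]<-70)&(q[:,1]>-214);red=m&((H<8)|(H>172))&(S>130)
print(np.percentile(q[red,1],[2,50,98]),np.percentile(q[m,1],[2,10]))
E
```

```text
clock: 7.35
tcp_pos: [520.6, 13.5, 75.3]
tcp_rot: [[-0.906, 0.423, 0.0], [0.423, 0.906, -0.0], [-0.0, -0.0, -1.0]]
force: [-0.3, 0.3, -0.1]
opening: -0.003
grasp_force: 0.2
clock: 7.55
tcp_pos: [519.8, 11.8, 75.3]
tcp_rot: [[-0.906, 0.423, 0.0], [0.423, 0.906, 0.0], [-0.0, 0.0, -1.0]]
force: [1.3, 2.2, 1.0]
opening: -0.002
grasp_force: 1.3
[-119.26907018 -110.60572731 -100.43076894] [-205.07592147 -195.71497854]
```

```bash
python3 -m pendant '{"fingers":[0],"slide":[[0,-0.001,0]],"spin":[0]}'
```

```text
clock: 7.7
tcp_pos: [519.7, 11.3, 75.4]
tcp_rot: [[-0.906, 0.423, 0.001], [0.423, 0.906, 0.001], [-0.001, 0.001, -1.0]]
force: [4.4, 8.9, 1.2]
opening: 0.004
grasp_force: 4.7
```

The rise to 10 N shows the tube has met the pad. Back off 4 mm and rise.

```bash
python3 -m pendant '{"fingers":[0,0,0],"slide":[[0,0.002,0],[0,0.004,0],[0,0.004,0]],"spin":[0,0,0]}'
python3 -m pendant '{"fingers":[0,0,0,0,0],"slide":[[0,0,-0.015],[0,0,-0.04],[0,0,-0.08],[0,0,-0.12],[0,0,-0.15]],"spin":[0,0,0,0,0]}'
python3 -m pendant '{"fingers":[0,0,0,0,0],"slide":[[0.04,0.03,0],[0.08,0.06,0],[0.12,0.09,0],[0.16,0.12,0],[0.2,0.15,0]],"spin":[0,0,0,0,0]}'
python3 -m pendant '{"fingers":[0,0,0,0,0],"slide":[[0.03,0.03,0],[0.05,0.05,0],[0.05,0.05,0],[0.05,0.05,0],[0.05,0.05,0]],"spin":[0,0,0,0,0]}'
python3 - <<'E'
from h import *
O=np.array([554,92]);r=np.deg2rad(65);A=np.array([[np.sin(r),-np.cos(r)],[np.cos(r),np.sin(r)]])
t=camera("top");c=camera("side");save(t,"t6.png");save(c,"s6.png")
P,rgb=cloud(t,(285,118,110,115));q=(P[:,:2]-O)@A.T
H,S,V=cv2.cvtColor(rgb[None],cv2.COLOR_RGB2HSV)[0].astype(int).T
R=np.c_[q,P[:,2:]][((H<8)|(H>172))&(S>130)&(V>80)].astype(np.float32)
k=cv2.kmeans(R[:,:2].copy(),4,None,(3,100,.01),10,cv2.KMEANS_PP_CENTERS)
print([(R[k[1][:,0]==i].mean(0).round(1),(k[1]==i).sum()) for i in range(4)])
for n in("top","side"):
  for o in("label_jar","beaker","label_roll","timer"):print(n,o,[np.round(d["box"]) for d in find_in(n,o)[:1]])
a=cv2.resize(cv2.imread("pics/t6.png")[110:240,230:400],(523,400),interpolation=2)
b=cv2.resize(cv2.imread("pics/s6.png")[140:290,250:410],(427,400),interpolation=2)
cv2.imwrite("pics/ts6.png",cv2.resize(np.hstack([a,b]),(800,337)))
E
```

```text
clock: 8.0
tcp_pos: [521.1, 14.7, 75.2]
tcp_rot: [[-0.906, 0.423, -0.0], [0.423, 0.906, -0.0], [0.0, -0.0, -1.0]]
force: [-0.3, -0.5, 0.1]
opening: 0.001
grasp_force: 0.0
clock: 8.5
tcp_pos: [521.2, 14.5, 227.8]
tcp_rot: [[-0.906, 0.423, 0.002], [0.423, 0.906, -0.0], [-0.002, 0.0, -1.0]]
force: [0.1, 0.3, -0.7]
opening: 0.0
grasp_force: 0.0
clock: 9.0
tcp_pos: [402.0, 236.5, 225.4]
tcp_rot: [[-0.906, 0.423, 0.0], [0.423, 0.906, -0.0], [-0.0, 0.0, -1.0]]
force: [0.8, 0.4, 0.1]
opening: 0.0
grasp_force: 0.0
clock: 9.5
tcp_pos: [379.5, 300.8, 225.2]
tcp_rot: [[-0.906, 0.424, -0.0], [0.424, 0.906, -0.0], [-0.0, -0.0, -1.0]]
force: [0.9, -0.2, 0.8]
opening: -0.003
grasp_force: 0.0
[(array([26.8, 48. , 92.5], dtype=float32), np.int64(63)), (array([   0.8, -111. ,   85.8], dtype=float32), np.int64(69)), (array([55.7, 47.2, 98.7], dtype=float32), np.int64(67)), (array([ 0.7, 47.1, 87.9], dtype=float32), np.int64(59))]
top label_jar [array([378., 167.,  14.,  19.])]
top beaker [array([250., 100.,  30.,  40.])]
top label_roll [array([333., 227.,  20.,  16.])]
top timer [array([236., 260.,  14.,  14.])]
side label_jar [array([352., 246.,  22.,  37.])]
side beaker [array([374., 164.,  37.,  48.])]
side label_roll [array([254., 235.,  26.,  21.])]
side timer [array([231., 178.,  18.,  28.])]
```

View pics/ts6.png

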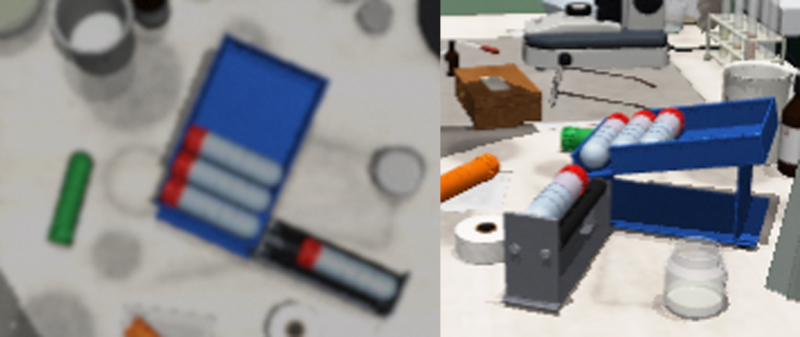

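Tube 1 lies on the rollers with its round end at the plate (view (395,285)). The other three have rolled down in a row, with the next one's cap against the lip at view (175,190), and the bystanders haven't moved.

```bash
python3 -c "from plant import job_done;print(job_done())"
```

```text
the job is handed in; nothing more can be done
None
```

The job is handed in: the front tube is on the rollers against the end pad (about 10 N felt on contact), the other three rolled down with the next at the stop, and nothing else was disturbed.

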